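# Hold a hardwood strip in the moisture tester

### The arm

A 6-joint arm with a two-finger parallel gripper is mounted at the origin on the work surface; the furniture and walls round the work are solid. World frame = base frame: x ahead of the robot, y to its left, z up, the work surface at z = 0. Lengths are in m, angles in rad, forces in N, time in s.
With the tool pointing down it reaches from about 0.35 to 0.8 m from the base axis. Payload 7.3 kg.
Tool frame: the origin (TCP) lies at the very end of the fingers, on their centre line; the grasp point (between the pads) lies 19 mm behind it; z points along the fingers, y is the line along which they close (so a half turn about z gives the same grasp; the last joint's range is limited). The gripper opens to 85 mm and grips with 20 to 120 N. Pads are 22 mm wide; open, the fingers measure 114 mm over their backs; the gripper's body (76 mm by 85 mm) begins 54 mm behind the grasp point. The pads swing forward as they close: fully open they stand 13 mm farther back than shut.
Start: joints at [-1.436, 0.342, 1.524, -0, 1.275, -0.146], TCP at [0.146, -0.504, 0.231] pointing down, gripper open.
Joint ranges: [-2.53, 2.53], [-0.77, 2.02], [0.04, 2.7], [-1, 4.14], [0.28, 2.66], [-3.11, 3.11]. Speed limits (rad/s): [2.57, 2.57, 3.14, 3.14, 3.14, 3.14].

### API

Orientations are given as a unit quaternion [x, y, z, w].
In Python, from cell import arm gives the robot as it stands.
- The arm moves only by the shell command python3 jog.py [FORCE], which reads ROWS from standard input. ROWS is a JSON list of rows, 1 to 5 of them, each an object with the fields x, y, z (the shift in m), yaw (a turn about the tool's z in rad), finger_gap (the finger opening in m); a field left out counts as zero (the opening has to be given); each row is the pose to reach, as a shift and turn from the pose commanded when the command began, along the tool's axes at that moment; what a row does not reach only later rows make up. A row lasts 1/12 s, in which the tool goes at most 0.0417 m and 0.125 rad, less where a joint would pass 70% of its speed; a pose out of reach is approached as far as the arm can. The fingers move at their own pace and stop on an object; FORCE is the grip in N (left out, the last holds). Time passes only in rows, so rows that do not move let the fingers close. It prints the time, the measured TCP pose, the force, the opening and the grip force at its end. Input that does not fit is refused with a message, and nothing moves.
- arm.read_state(): the state, without advancing time (a new reading comes with each control period).
- arm.read_camera(name): name is "scene" or "top" or "wrist"; returns the picture (384x512x3 uint8, red, green, blue); there is no depth.
- arm.camera_model(name): a dict with "mtx" (3x3 intrinsics, pixels), "extrinsics" (4x4, takes a point from world to camera coordinates). Camera axes: x right, y up, looking along -z (the intrinsics and any distortion apply to the point x, -y, -z); pixel columns grow to the right and rows downward; lengths in m; the calibration is good to about 2 mm. The wrist camera is an equidistant fisheye: a pixel r from the principal point sees the ray r / f radians off the axis. A picture is of the moment at which its call begins: read the wrist's pose just before it. camera_model takes no time and is no camera call; for the wrist camera it gives the pose at the moment of the call.
- arm.hand_in(): hands the job in; it is judged then, once.
The state is a dict: "t": time; "q": joint angles; "joint_velocities": joint speeds; "tau": joint torques, N m; "eef_pos": TCP position; "ee_rot": TCP orientation; "contact_force": force on the tool from outside, world axes, zero at the start; "ft_torque": the same for the moment, N m; "gripper_width": finger opening in m; "grip_force": force on a finger pad.
Only numpy, scipy, OpenCV 4.12 (cv2) and the standard library are available. Lean on these libraries where they do the work, as an engineer would, in place of code of your own. Each camera call takes 0.05 s, during which the arm holds its last target. There are 200 camera calls.

### The job

Check the dark hardwood strip in the moisture tester: first weigh the tester down by stacking the blue-labelled screw carton squarely on the red-labelled one that stands on its foot plate, and let go of it. Then lay the strip level in line with the tester, pass one end of it through the window in the tester's front without shoving the tester out of place, and press the sprung plate inside back about 11 mm, so that the orange pointer on the roof stands in the green band. Finish while still holding the strip there in the gripper, and leave the other things on the table where they are.

Things in the scene. Friction and masses are not known exactly. Their poses are not given: they have to be found in the camera images.
- tester: Moisture tester: loose stand, about 1.2 kg, slides if pushed hard. Origin: on the table below the middle of the window's outer face; +x into the window (roughly away from the robot), +y left, z up. Foot plate x -4..84, y -42..148 mm, top at 8 mm. Grey housing x 0..78, y -36..36 mm, top at 92 mm, front face at x = 0. Ballast mat left (+y) of the housing.
- window (a point): Centre of the window at the outer face of the housing front, 60 mm above the table; axes as the tester's. The window is a level rectangle 34 mm wide (y) and 23 mm high, bevelled at its mouth, 12 mm deep; 2 mm clearance on every side of the strip. The hollow behind it is wider.
- mat (a point): Centre of the top of the black rubber ballast mat (70 x 94 mm) on the foot plate, 40 mm behind the front face and 95 mm left of the window, 10 mm above the table; axes as the tester's.
- contact_plate (a joint): Travel (m) of the brass sprung plate inside: 0 at rest, its face 35 mm behind the window's outer face; grows as it is pressed in (+x), stop at 0.020. Spring: about 0.9 N at rest, 3.3 N at 11 mm. Its orange pointer sticks up 9 mm through the roof (to 101 mm above the table) and is in the green band at 6 to 16 mm travel.
- plate_face (a point): Middle of the front face of the brass sprung plate, at window height.
- red_carton: Carton of screws with red print, 62 (x) x 87 (y) x 43 mm (z), 0.45 kg, closed, standing on the ballast mat, its long side across the tester. Origin: centre of its underside. Stays where it is.
- blue_carton: Carton of screws with blue print, 57 (x) x 77 (y) x 37 mm (z), about 0.4 kg, closed, standing on the table in front of the tester. Origin: centre of its underside. To stand squarely means centred on the red carton with its long side along the red one's.
- strip: Dark brown hardwood strip, 30 (x) x 110 (y) x 19 mm (z), about 50 g, lying flat on the table in front of the tester. Origin: centre of its underside; its length is its y axis. Either end may go in; it goes in lying flat (30 mm wide, 19 mm high).
- pliers: red-handled pliers lying flat at the back of the table; leave it alone
- spring_clamp: black spring clamp with orange tip lying at the far left; leave it alone
- wax_tin: small round tin with a yellow lid, 68 mm across, 31 mm high, at the back; leave it alone
- drill_bits: wooden block 45 x 130 mm with eight upright drill bits, up to 107 mm high, at the back right; leave it alone
- adjustable_wrench: bright adjustable wrench lying flat on the left; leave it alone
- offcut_a: pale pine offcut 60 x 140 x 38 mm lying on the right edge of the saw table; leave it alone

How it is judged:
On the way, in this order (a step that is already met when the one before it is completed fails the run):
1. the blue carton stands squarely on the red one, let go and at rest (horizontal distance between blue_carton and red_carton below 0.012 m and angle between the x axis of blue_carton and the x axis of red_carton, either way round below 0.18 rad and z of blue_carton in the frame of red_carton between 0.038 and 0.048 m and angle between blue_carton's own z axis and vertical below 0.06 rad and contact force between the fingers and blue_carton below 0.1 N and horizontal distance between red_carton and mat below 0.02 m and z of red_carton in the frame of mat between -0.005 and 0.005 m and linear speed of blue_carton below 0.02 m/s), for 0.2 s.
2. one end of the strip is in the window (y of strip in the frame of window between -0.006 and 0.006 m and z of strip in the frame of window between -0.0165 and -0.0025 m and angle between the y axis of strip and the x axis of window, either way round below 0.14 rad and angle between the z axis of strip and the z axis of window, either way round below 0.14 rad and x of strip in the frame of window above -0.047 m), for 0.1 s.
At the end, for the whole second after the job is handed in: The blue carton stands released on the red one, centred within 12 mm and square within 10 degrees, the red one on its mat; the strip, held in the gripper, lies level in the window (within 8 degrees) and keeps the sprung plate pressed in by 6 to 16 mm (horizontal distance between blue_carton and red_carton below 0.012 m and angle between the x axis of blue_carton and the x axis of red_carton, either way round below 0.18 rad and z of blue_carton in the frame of red_carton between 0.038 and 0.048 m and angle between blue_carton's own z axis and vertical below 0.06 rad and contact force between the fingers and blue_carton below 0.1 N and horizontal distance between red_carton and mat below 0.02 m and z of red_carton in the frame of mat between -0.005 and 0.005 m and y of strip in the frame of window between -0.006 and 0.006 m and z of strip in the frame of window between -0.0165 and -0.0025 m and angle between the y axis of strip and the x axis of window, either way round below 0.14 rad and angle between the z axis of strip and the z axis of window, either way round below 0.14 rad and x of strip in the frame of window between -0.022 and 0 m and value of joint contact_plate between 0.006 and 0.016 m and contact force between strip and contact_plate above 0.3 N and contact force between the fingers and strip above 2 N and linear speed of strip below 0.02 m/s); the arm keeps its last pose, push and grip.
It fails at once if the tester is shoved more than 20 mm (distance of tester from where it was at the start of the episode above 0.02 m).
It fails at once if the tester is tipped (angle between tester's own z axis and vertical above 0.1 rad).
It fails at once if another thing on the table is moved more than 30 mm (distance of any of pliers, spring_clamp, wax_tin, drill_bits, adjustable_wrench, offcut_a from where it was at the start of the episode above 0.03 m).
It also fails if it takes over 48 s, if anything falls off the work surface, if the arm or the gripper's body presses on something with over 40 N, if the wrist force passes 120 N, or if a joint passes its speed limit or range.

## Working session

There is one attempt and no reset: what is moved stays moved. The work goes in short steps, Python scripts to look and compute and a shell command to move; the robot and the scene stay as the last step left them, time stands still between calls to the robot, and variables do not carry over. Pictures are saved under pics/ and viewed, at most 10 in all, crops included, and the job is handed in when it is done.

```bash
ls; mkdir -p pics; cat > h.py <<'E'
import numpy as np, cv2
from cell import arm
def snap(n,f,crop=None,scale=1):
    im=arm.read_camera(n)[:,:,::-1].copy()
    cv2.imwrite('pics/'+f+'_raw.png',im)
    if crop: x0,y0,x1,y1=crop; im=im[y0:y1,x0:x1]
    if scale!=1: im=cv2.resize(im,None,fx=scale,fy=scale,interpolation=cv2.INTER_CUBIC)
    cv2.imwrite('pics/'+f+'.png',im)
def crop(raw,f,c,scale):
    im=cv2.imread('pics/'+raw+'_raw.png'); x0,y0,x1,y1=c
    cv2.imwrite('pics/'+f+'.png',cv2.resize(im[y0:y1,x0:x1],None,fx=scale,fy=scale,interpolation=cv2.INTER_CUBIC))
def pix2w(n,uv,z):
    m=arm.camera_model(n); K=np.array(m['mtx']);E=np.array(m['extrinsics'])
    d=np.linalg.inv(K)@np.array([uv[0],uv[1],1.]); d=np.array([d[0],-d[1],-d[2]])
    R=E[:3,:3]; c=-R.T@E[:3,3]; w=R.T@d
    return c+w*(z-c[2])/w[2]
def w2pix(n,p):
    m=arm.camera_model(n); K=np.array(m['mtx']);E=np.array(m['extrinsics'])
    q=E[:3,:3]@np.asarray(p)+E[:3,3]; q=np.array([q[0],-q[1],-q[2]]); q=K@q; return q[:2]/q[2]
E
python3 - <<'E'
from h import *
snap('scene','s0',None,1.5); snap('top','t0',None,1.5)
for n in('scene','top'):
    m=arm.camera_model(n); print(m); E=np.array(m['extrinsics']); print(-E[:3,:3].T@E[:3,3])
print(arm.read_state())
E
```

```text
cell.py
jog.py
pics
{'mtx': array([[438.48198584,   0.        , 263.93814967],
       [  0.        , 438.48198584, 176.53771825],
       [  0.        ,   0.        ,   1.        ]]), 'extrinsics': array([[-0.81755948, -0.57574167, -0.01086364,  0.51517085],
       [ 0.39057841, -0.56829089,  0.72421956, -0.24442213],
       [-0.42313709,  0.58784946,  0.68948387, -0.79361563],
       [ 0.        ,  0.        ,  0.        ,  1.        ]])}
[0.18084061 0.62422898 0.7297971 ]
{'mtx': array([[349.9678025 ,   0.        , 260.72034276],
       [  0.        , 349.9678025 , 190.85758394],
       [  0.        ,   0.        ,   1.        ]]), 'extrinsics': array([[-0.0669529 , -0.99775521,  0.00135706,  0.06637136],
       [ 0.97180517, -0.06490326,  0.22667658, -0.59783417],
       [-0.22607966,  0.01649545,  0.97396914, -0.76797492],
       [ 0.        ,  0.        ,  0.        ,  1.        ]])}
[0.41179859 0.04008908 0.88340881]
{'t': 0.1, 'q': array([-1.43599021e+00,  3.42656843e-01,  1.52490589e+00,  1.48351736e-05,
        1.27540864e+00, -1.46007547e-01]), 'joint_velocities': array([ 0.00018545, -0.00460489, -0.001691  , -0.00095386, -0.00075573,
       -0.00022541]), 'tau': array([ 1.36682003e-03, -4.34448659e+01, -2.46489966e+01, -1.33325070e-04,
        4.66357917e-03,  1.00881752e-05]), 'eef_pos': array([ 0.14547129, -0.50407706,  0.23069894]), 'ee_rot': array([ 9.90159212e-01,  1.39943776e-01,  1.09556030e-05, -6.89307334e-04]), 'contact_force': array([-0.5716589 ,  0.56845127, -0.8189153 ]), 'ft_torque': array([ 0.01029143,  0.01841834, -0.00722868]), 'grip_force': 0.0, 'gripper_width': 0.08550013428270674}
```

View pics/t0.png

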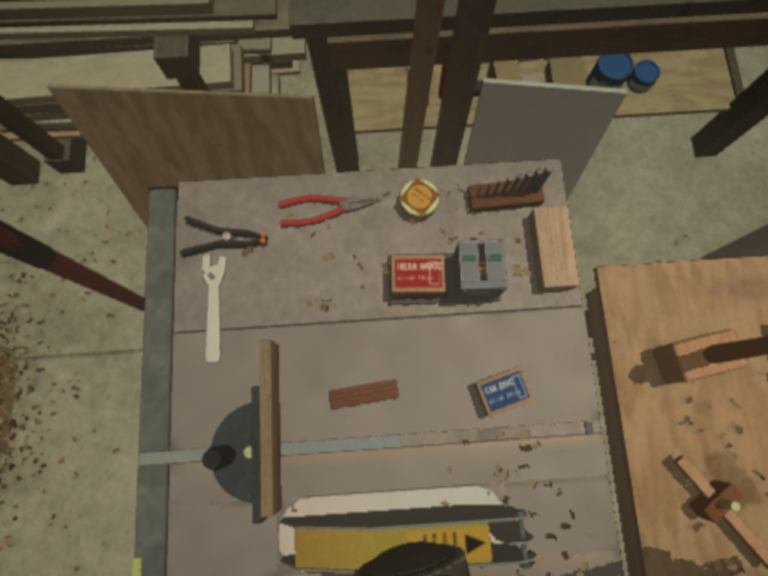

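View pics/s0.png

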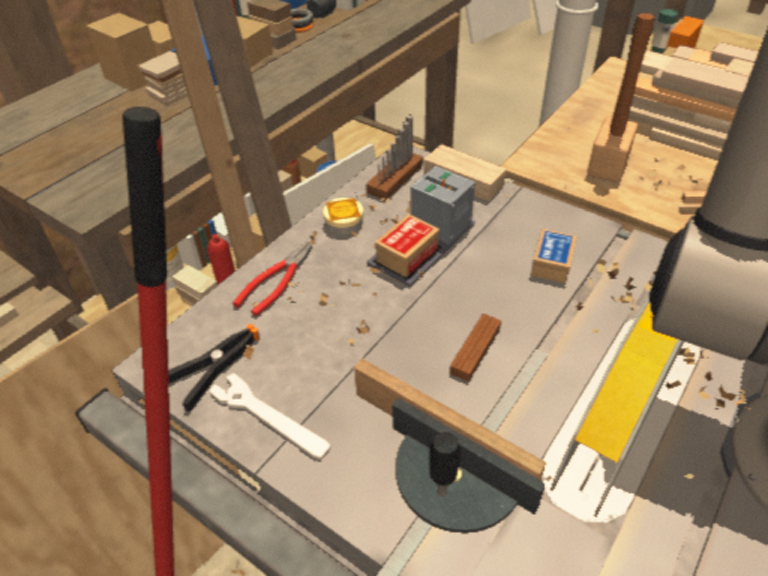

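Top view: red carton at about (418,275) of the 1.5x picture, tester housing (482,267), blue carton (503,391), strip (364,394). Next is an enlarged crop.

```bash
python3 - <<'E'
from h import *
crop('t0','t1',(210,155,370,275),5)
crop('s0','s1',(240,105,400,225),5)
E
```

```text
(no output)
```

View pics/t1.png

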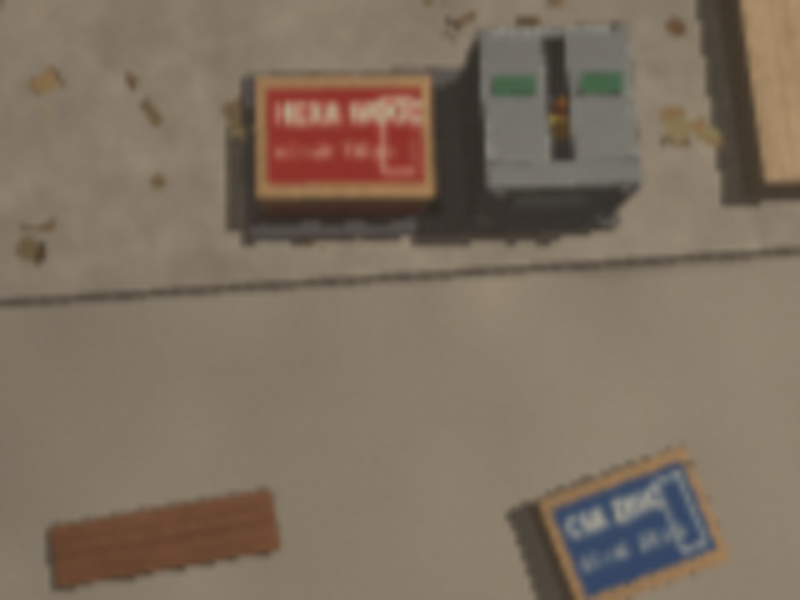

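View pics/s1.png

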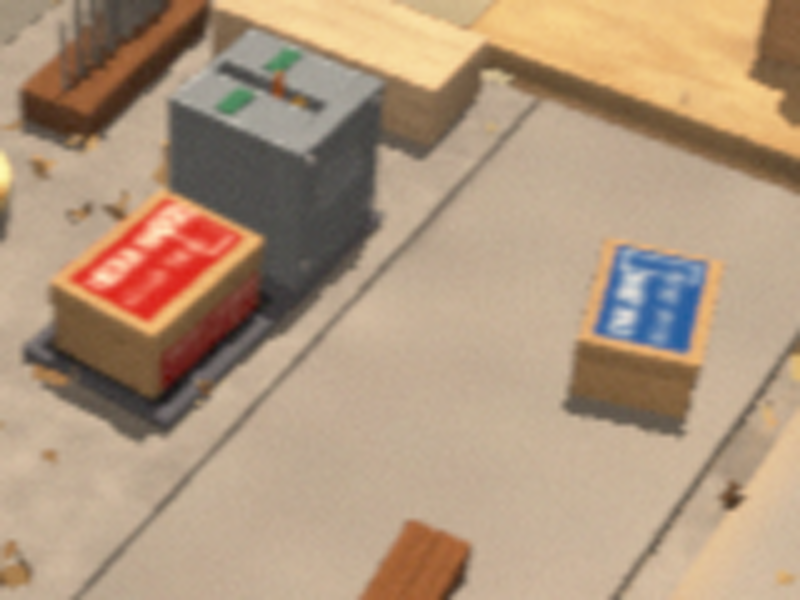

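Top crop: red top corners near (257,75),(434,75),(436,199),(257,200); blue top (541,503),(687,450),(729,555); strip (50,527),(270,488),(280,549),(56,588); housing roof from (482,30) to (640,186). The scene crop shows the same roof (168,100),(255,30),(385,85),(305,155).

```bash
python3 - <<'E'
from h import *
def T(n,o,pts,z,name):
    P=np.array([pix2w(n,((u+.5)/5-.5+o[0],(v+.5)/5-.5+o[1]),z)[:2] for u,v in pts])
    e=[np.linalg.norm(P[i]-P[(i+1)%len(P)]) for i in range(len(P))]
    a=[np.degrees(np.arctan2(*(P[(i+1)%len(P)]-P[i])[::-1])) for i in range(len(P))]
    print(n,name,'\n c',P.mean(0).round(4),'edges',np.round(e,4),'ang',np.round(a,1),'\n',P.round(4).tolist())
o=(210,155)
T('top',o,[(257,75),(434,75),(436,199),(257,200)],.053,'red')
T('top',o,[(541,503),(687,450),(729,555)],.037,'blue')
T('top',o,[(50,527),(270,488),(280,549),(56,588)],.019,'strip')
T('top',o,[(482,32),(636,25),(640,186),(486,190)],.092,'roof')
T('top',o,[(482,32),(636,25),(640,160),(486,163)],.092,'roof160')
o=(240,105)
T('scene',o,[(168,100),(255,30),(385,85),(305,155)],.092,'roof')
T('scene',o,[(50,288),(165,192),(265,243),(160,330)],.053,'red')
T('scene',o,[(608,240),(722,262),(700,365),(575,342)],.037,'blue')
print(arm.camera_model('wrist'))
E
```

```text
top red 
 c [ 0.624  -0.0197] edges [0.0875 0.0628 0.087  0.0633] ang [-93.8 175.7  86.5  -3.8] 
 [[0.6583, 0.0217], [0.6525, -0.0656], [0.5899, -0.0609], [0.5952, 0.026]]
top blue 
 c [ 0.4389 -0.1523] edges [0.0753 0.0522 0.0914] ang [ -74.4 -164.7   70.8] 
 [[0.4422, -0.0994], [0.4624, -0.1718], [0.4121, -0.1856]]
top strip 
 c [0.4385 0.0814] edges [0.1083 0.0295 0.1094 0.029 ] ang [ -83.9 -174.5   95.8    3.4] 
 [[0.4474, 0.1364], [0.4589, 0.0287], [0.4295, 0.0259], [0.4184, 0.1347]]
top roof 
 c [ 0.6215 -0.1186] edges [0.0733 0.0784 0.0716 0.0768] ang [-91.1 174.7  87.7  -4.1] 
 [[0.6608, -0.0852], [0.6594, -0.1585], [0.5814, -0.1512], [0.5842, -0.0797]]
top roof160 
 c [ 0.6278 -0.1193] edges [0.0733 0.066  0.0718 0.0639] ang [-91.1 175.   87.3  -3.8] 
 [[0.6608, -0.0852], [0.6594, -0.1585], [0.5937, -0.1527], [0.5971, -0.0809]]
scene roof 
 c [ 0.6183 -0.1162] edges [0.0726 0.0769 0.0684 0.0768] ang [-92.6 177.6  87.3   0.7] 
 [[0.6583, -0.0805], [0.6551, -0.153], [0.5782, -0.1498], [0.5815, -0.0814]]
scene red 
 c [ 0.6195 -0.0176] edges [0.0882 0.0608 0.0785 0.0585] ang [-92.9 175.6  85.1   5.1] 
 [[0.6514, 0.0266], [0.647, -0.0615], [0.5864, -0.0568], [0.5931, 0.0214]]
scene blue 
 c [ 0.424  -0.1401] edges [0.0545 0.075  0.0567 0.0768] ang [-162.9  106.4   18.8  -75.2] 
 [[0.4603, -0.1686], [0.4082, -0.1847], [0.387, -0.1127], [0.4407, -0.0944]]
{'mtx': array([[297.31863964,   0.        , 252.28514096],
       [  0.        , 297.31863964, 193.93026833],
       [  0.        ,   0.        ,   1.        ]]), 'extrinsics': array([[ 2.76681649e-01, -9.60961539e-01, -4.31127858e-04,
        -5.25504247e-01],
       [ 9.27697071e-01,  2.67221055e-01, -2.60712585e-01,
         3.28849007e-02],
       [ 2.50649973e-01,  7.17344318e-02,  9.65416367e-01,
        -3.77827260e-01],
       [ 0.00000000e+00,  0.00000000e+00,  0.00000000e+00,
         1.00000000e+00]])}
```

```bash
cat >> h.py <<'E'
from scipy.spatial.transform import Rotation as Ro
def go(x,y,z,yawx):   # yawx: wanted tool-x azimuth in deg, tool down
    s=arm.read_state(); R=Ro.from_quat(s['ee_rot']).as_matrix(); p=np.array(s['eef_pos'])
    d=R.T@(np.array([x,y,z])-p); a=np.degrees(np.arctan2(R[1,0],R[0,0]))
    t=-np.radians((yawx-a+180)%360-180)
    print('t',round(s['t'],2),'p',p.round(4),'yawx',a.round(2),'tilt',R[:,2].round(3),'d',d.round(4),'turn',round(t,4),'q',np.round(s['q'],2),'F',np.round(s['contact_force'],1),'w',round(s['gripper_width'],4),round(s['grip_force'],1))
E
echo '[{"x":0.37,"y":-0.27,"yaw":-1.56,"finger_gap":0.085},{"x":0.37,"y":-0.27,"yaw":-1.56,"finger_gap":0.085},{"x":0.37,"y":-0.27,"yaw":-1.56,"finger_gap":0.085},{"x":0.37,"y":-0.27,"yaw":-1.56,"finger_gap":0.085},{"x":0.37,"y":-0.27,"yaw":-1.56,"finger_gap":0.085}]' | python3 jog.py
python3 -c "
from h import *
go(.4265,-.142,.2,105.5)"
```

```text
t: 0.52
eef_pos: [0.2737, -0.338, 0.231]
ee_rot: [0.898, 0.44, 0.0, -0.0]
contact_force: [-0.5, 0.1, 0.2]
gripper_width: 0.0848
grip_force: 0.0
t 0.52 p [ 0.2737 -0.338   0.231 ] yawx 52.2 tilt [-0.     0.001 -1.   ] d [0.2485 0.0006 0.0311] turn -0.9302 q [-1.07  0.18  1.75  0.    1.21 -0.41] F [-0.5  0.1  0.2] w 0.0848 0.0
```

```bash
echo '[{"x":0.24,"z":0.02,"yaw":-0.93,"finger_gap":0.085},{"x":0.24,"z":0.02,"yaw":-0.93,"finger_gap":0.085},{"x":0.24,"z":0.02,"yaw":-0.93,"finger_gap":0.085},{"x":0.24,"z":0.02,"yaw":-0.93,"finger_gap":0.085},{"x":0.24,"z":0.02,"yaw":-0.93,"finger_gap":0.085}]' | python3 jog.py >/dev/null
python3 -c "
from h import *
go(.4265,-.142,.17,105.5)"
```

```text
t 0.93 p [ 0.402  -0.1745  0.2138] yawx 88.05 tilt [-0. -0. -1.] d [0.0333 0.0234 0.0438] turn -0.3045 q [-0.58  0.2   1.77 -0.    1.17 -0.55] F [ 0.6 -1.  -0.6] w 0.085 0.0
```

```bash
echo '[{"x":0.033,"y":0.023,"z":0.044,"yaw":-0.304,"finger_gap":0.085},{"x":0.033,"y":0.023,"z":0.044,"yaw":-0.304,"finger_gap":0.085},{"x":0.033,"y":0.023,"z":0.044,"yaw":-0.304,"finger_gap":0.085},{"x":0.033,"y":0.023,"z":0.044,"yaw":-0.304,"finger_gap":0.085}]' | python3 jog.py >/dev/null
python3 - <<'E'
from h import *
go(.4265,-.142,.03,105.5)
m=arm.camera_model('wrist'); np.save('pics/wE1.npy',m['extrinsics'])
snap('wrist','w1',None,1.5)
E
```

```text
t 1.27 p [ 0.4253 -0.1431  0.1688] yawx 105.37 tilt [-0.003  0.001 -1.   ] d [0.0005 0.0018 0.1388] turn -0.0023 q [-0.5   0.27  1.82 -0.    1.06 -0.76] F [ 0.1  0.2 -0.2] w 0.085 0.0
```

View pics/w1.png

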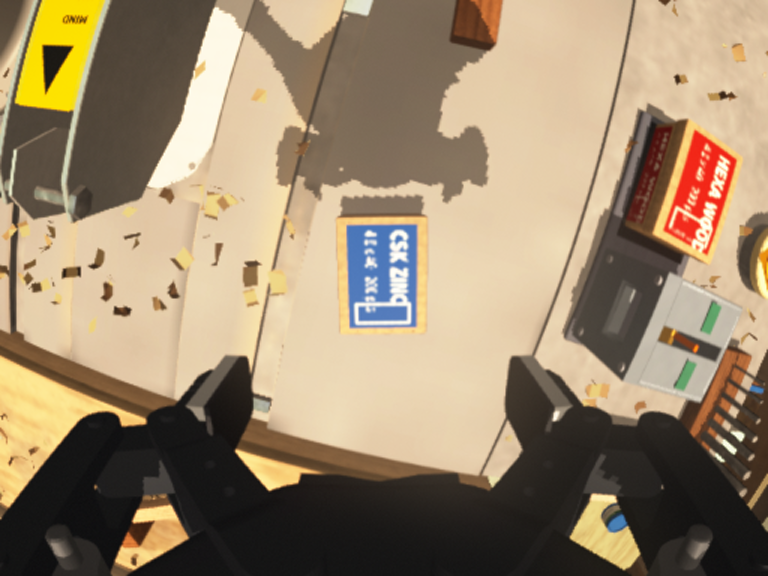

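Wrist view: blue top corners (338,216),(427,214),(427,333),(340,333); the tester's front and its window near (622,300), roof (668,272),(742,308),(718,402),(625,378). I'll measure the blue carton from this.

```bash
cat >> h.py <<'E'
def fray(uv,E):
    m=arm.camera_model('wrist'); K=np.array(m['mtx']); E=np.array(E)
    x,y=(uv[0]-K[0,2])/K[0,0],(uv[1]-K[1,2])/K[1,1]; r=np.hypot(x,y)+1e-12
    d=np.array([np.sin(r)*x/r,-np.sin(r)*y/r,-np.cos(r)])
    R=E[:3,:3]; return -R.T@E[:3,3], R.T@d
def fz(uv,E,z):
    c,w=fray(uv,E); return c+w*(z-c[2])/w[2]
def quad(pts,E,z,s,o=(0,0),name=''):
    P=np.array([fz(((u+.5)/s-.5+o[0],(v+.5)/s-.5+o[1]),E,z)[:2] for u,v in pts]); n=len(P)
    D=[P[(i+1)%n]-P[i] for i in range(n)]
    print(name,'c',P.mean(0).round(4),'e',[round(float(np.hypot(*d)),4) for d in D],'a',[round(float(np.degrees(np.arctan2(d[1],d[0]))),1) for d in D],P.round(4).tolist())
E
python3 - <<'E'
from h import *
E=np.load('pics/wE1.npy')
quad([(338,216),(427,214),(427,333),(340,333)],E,.037,1.5,name='blue')
quad([(690,120),(743,158),(707,262),(640,225)],E,.053,1.5,name='red')
quad([(668,272),(742,308),(718,402),(625,378)],E,.092,1.5,name='roof')
E
```

```text
blue c [ 0.428  -0.1413] e [0.0549, 0.0778, 0.0572, 0.0765] a [16.7, -73.2, -164.7, 105.1] [[0.3911, -0.1121], [0.4436, -0.0963], [0.4662, -0.1708], [0.411, -0.186]]
red c [ 0.6217 -0.0193] e [0.0595, 0.0852, 0.0701, 0.0855] a [-3.2, -95.6, 176.2, 77.3] [[0.5988, 0.0245], [0.6582, 0.0211], [0.6499, -0.0636], [0.5799, -0.059]]
roof c [ 0.6278 -0.117 ] e [0.0775, 0.0705, 0.096, 0.0694] a [-2.2, -75.3, 179.0, 89.5] [[0.5848, -0.0812], [0.6622, -0.0841], [0.6802, -0.1523], [0.5842, -0.1506]]
```

```bash
python3 - <<'E'
from h import *
go(.4275,-.1415,.010,105.8)
E
```

```text
t 1.32 p [ 0.4255 -0.1439  0.1695] yawx 105.12 tilt [-0.001  0.    -1.   ] d [0.0017 0.0027 0.1595] turn -0.0119 q [-0.5   0.27  1.81 -0.    1.06 -0.76] F [ 0.2 -0.1  0.8] w 0.0852 0.0
```

```bash
echo '[{"x":0.002,"y":0.002,"z":0.042,"yaw":-0.01,"finger_gap":0.085},{"x":0.002,"y":0.002,"z":0.083,"yaw":-0.01,"finger_gap":0.085},{"x":0.002,"y":0.002,"z":0.12,"yaw":-0.01,"finger_gap":0.085},{"x":0.002,"y":0.002,"z":0.15,"yaw":-0.01,"finger_gap":0.085},{"x":0.002,"y":0.002,"z":0.16,"yaw":-0.01,"finger_gap":0.085}]' | python3 jog.py
echo '[{"finger_gap":0.03},{"finger_gap":0.03},{"finger_gap":0.03},{"finger_gap":0.03},{"finger_gap":0.03}]' | python3 jog.py 40
```

```text
t: 1.73
eef_pos: [0.4249, -0.1417, 0.0068]
ee_rot: [0.605, 0.796, -0.0, -0.002]
contact_force: [-1.0, 0.3, 0.7]
gripper_width: 0.0853
grip_force: 0.0
t: 2.15
eef_pos: [0.4276, -0.1424, 0.0111]
ee_rot: [0.604, 0.797, 0.0, 0.001]
contact_force: [0.6, -0.9, -0.0]
gripper_width: 0.0565
grip_force: 44.6
```

```bash
echo '[{"z":-0.04,"finger_gap":0.03},{"z":-0.08,"finger_gap":0.03},{"z":-0.12,"finger_gap":0.03},{"z":-0.15,"finger_gap":0.03},{"z":-0.15,"finger_gap":0.03}]' | python3 jog.py 
python3 - <<'E'
from h import *
go(.622,-.019,.16,86.2)
E
```

```text
t: 2.57
eef_pos: [0.4301, -0.1435, 0.1665]
ee_rot: [0.604, 0.797, 0.001, 0.006]
contact_force: [1.7, 0.2, -2.3]
gripper_width: 0.0561
grip_force: 45.7
t 2.57 p [ 0.4301 -0.1435  0.1665] yawx 105.69 tilt [ 0.011 -0.006 -1.   ] d [0.068  0.2184 0.0079] turn 0.3402 q [-0.49  0.27  1.82 -0.    1.03 -0.77] F [ 1.7  0.2 -2.3] w 0.0561 45.7
```

```bash
echo '[{"x":0.068,"y":0.22,"yaw":0.34,"finger_gap":0.03},{"x":0.068,"y":0.22,"yaw":0.34,"finger_gap":0.03},{"x":0.068,"y":0.22,"yaw":0.34,"finger_gap":0.03},{"x":0.068,"y":0.22,"yaw":0.34,"finger_gap":0.03},{"x":0.068,"y":0.22,"yaw":0.34,"finger_gap":0.03}]' | python3 jog.py >/dev/null
python3 - <<'E'
from h import *
go(.622,-.019,.15,86.2)
E
```

```text
t 2.98 p [ 0.5972 -0.0312  0.1594] yawx 86.16 tilt [-0.001 -0.    -1.   ] d [0.0138 0.024  0.0094] turn -0.0007 q [-0.18  0.54  1.42 -0.    1.19 -0.11] F [ 1.3 -0.4 -2.8] w 0.0563 45.6
```

```bash
echo '[{"x":0.014,"y":0.024,"finger_gap":0.03},{"x":0.014,"y":0.024,"z":0.03,"finger_gap":0.03},{"x":0.014,"y":0.024,"z":0.06,"finger_gap":0.03},{"x":0.014,"y":0.024,"z":0.068,"finger_gap":0.03},{"x":0.014,"y":0.024,"z":0.068,"finger_gap":0.03}]' | python3 jog.py
python3 - <<'E'
from h import *
go(.622,-.019,.064,86.2)
m=arm.camera_model('wrist'); np.save('pics/wE2.npy',m['extrinsics'])
snap('wrist','w2',None,1.5)
E
```

```text
t: 3.4
eef_pos: [0.6186, -0.0198, 0.0885]
ee_rot: [0.73, 0.683, -0.002, -0.003]
contact_force: [-0.3, 0.1, -2.4]
gripper_width: 0.0561
grip_force: 45.5
t 3.4 p [ 0.6186 -0.0198  0.0885] yawx 86.21 tilt [-0.008  0.001 -1.   ] d [0.001  0.0035 0.0245] turn 0.0002 q [-0.16  0.65  1.42 -0.    1.08 -0.09] F [-0.3  0.1 -2.4] w 0.0561 45.5
```

View pics/w2.png

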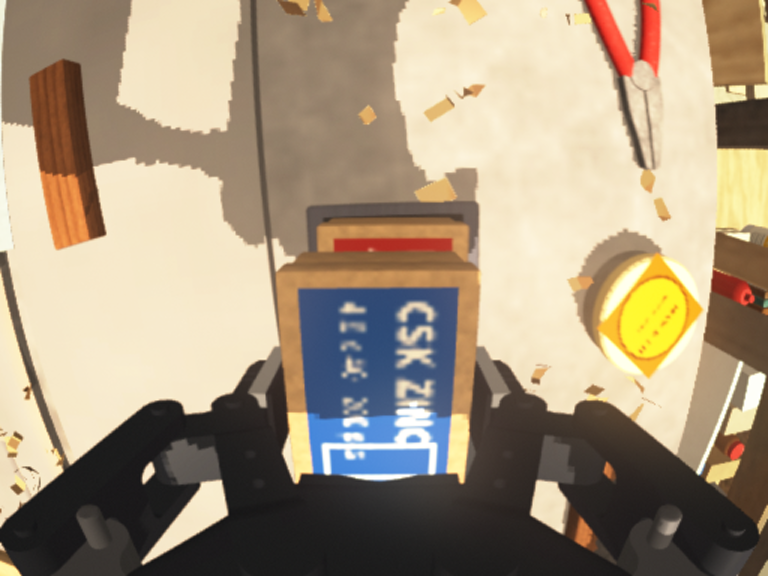

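The wrist view shows blue held above red; red's edge spans about (318..470, 225) on the mat (308..478, 207), and blue's top corners are at (280,270),(478,270).

```bash
python3 - <<'E'
from h import *
E=np.load('pics/wE2.npy')
quad([(318,228),(469,227)],E,.053,1.5,name='red +y top edge')
quad([(318,222),(469,222)],E,.053,1.5,name='red +y top edge(222)')
quad([(307,207),(478,203)],E,.010,1.5,name='mat +y edge')
quad([(279,270),(479,269)],E,.0775+.037,1.5,name='blue top +y edge')
quad([(288,255),(470,252)],E,.0775,1.5,name='blue bottom +y edge')
im=cv2.imread('pics/w2_raw.png'); print(im[136:190:1,262].tolist())
E
```

```text
red +y top edge c [0.6281 0.0234] e [0.0611, 0.0611] a [-3.2, 176.8] [[0.5976, 0.0251], [0.6586, 0.0217]]
red +y top edge(222) c [0.6283 0.0257] e [0.061, 0.061] a [-3.6, 176.4] [[0.5978, 0.0276], [0.6587, 0.0238]]
mat +y edge c [0.6292 0.0296] e [0.0855, 0.0855] a [-2.2, 177.8] [[0.5865, 0.0313], [0.6719, 0.028]]
blue top +y edge c [0.6223 0.0199] e [0.0544, 0.0544] a [-3.4, 176.6] [[0.5952, 0.0215], [0.6494, 0.0182]]
blue bottom +y edge c [0.6219 0.0176] e [0.0645, 0.0645] a [-2.8, 177.2] [[0.5897, 0.0191], [0.6541, 0.016]]
[[76, 84, 97], [78, 85, 98], [80, 87, 100], [79, 86, 99], [79, 86, 99], [78, 84, 98], [76, 83, 96], [56, 65, 77], [45, 60, 77], [56, 86, 118], [59, 93, 129], [60, 94, 131], [62, 99, 138], [69, 113, 157], [78, 131, 182], [85, 141, 194], [87, 143, 197], [86, 143, 197], [85, 143, 197], [85, 142, 196], [84, 141, 196], [83, 138, 196], [68, 112, 190], [42, 62, 180], [35, 46, 176], [35, 45, 177], [35, 45, 176], [34, 45, 177], [35, 45, 177], [35, 45, 176], [36, 48, 174], [46, 68, 153], [55, 87, 128], [58, 92, 128], [58, 93, 131], [60, 95, 134], [61, 96, 135], [60, 96, 135], [59, 92, 129], [58, 90, 124], [60, 93, 129], [60, 95, 133], [64, 101, 141], [68, 108, 152], [77, 127, 177], [87, 143, 197], [89, 147, 202], [89, 146, 202], [88, 145, 200], [87, 143, 199], [86, 142, 196], [86, 140, 193], [85, 138, 191], [83, 137, 189]]
```

```bash
echo '[{"finger_gap":0.03},{"finger_gap":0.03}]' | python3 jog.py>/dev/null; python3 - <<'E'
from h import *
go(.624,-.0195,.064,86.3)
E
```

```text
t 3.62 p [ 0.6223 -0.0207  0.0942] yawx 86.19 tilt [ 0.004 -0.001 -1.   ] d [0.0013 0.0015 0.0302] turn -0.002 q [-0.16  0.64  1.42 -0.    1.08 -0.09] F [ 0.3  0.4 -2.2] w 0.0561 45.5
```

```bash
echo '[{"x":0.001,"y":0.002,"z":0.012,"finger_gap":0.03},{"x":0.001,"y":0.002,"z":0.022,"finger_gap":0.03},{"x":0.001,"y":0.002,"z":0.027,"finger_gap":0.03},{"x":0.001,"y":0.002,"z":0.029,"finger_gap":0.03},{"x":0.001,"y":0.002,"z":0.029,"finger_gap":0.03}]' | python3 jog.py; python3 - <<'E'
from h import *
go(.624,-.0195,.064,86.3)
E
```

```text
t: 4.03
eef_pos: [0.6226, -0.0193, 0.0638]
ee_rot: [0.73, 0.683, -0.0, -0.0]
contact_force: [-4.8, 1.4, 8.7]
gripper_width: 0.0561
grip_force: 47.1
t 4.03 p [ 0.6226 -0.0193  0.0638] yawx 86.23 tilt [-0.001 -0.    -1.   ] d [-0.0001  0.0014 -0.0002] turn -0.0012 q [-0.15  0.68  1.44 -0.    1.02 -0.09] F [-4.8  1.4  8.7] w 0.0561 47.1
```

```bash
echo '[{"z":-0.001,"finger_gap":0.056},{"z":-0.001,"finger_gap":0.085},{"z":-0.001,"finger_gap":0.085},{"z":-0.001,"finger_gap":0.085},{"z":-0.001,"finger_gap":0.085}]' | python3 jog.py; echo '[{"finger_gap":0.085},{"z":-0.03,"finger_gap":0.085},{"z":-0.07,"finger_gap":0.085},{"z":-0.11,"finger_gap":0.085},{"z":-0.15,"finger_gap":0.085}]' | python3 jog.py
 python3 - <<'E'
from h import *
go(.44,.04,.2,95.5)
E
```

```text
t: 4.45
eef_pos: [0.6233, -0.0194, 0.0639]
ee_rot: [0.73, 0.683, 0.0, 0.0]
contact_force: [0.1, -0.2, -0.8]
gripper_width: 0.0849
grip_force: 0.0
t: 4.87
eef_pos: [0.6229, -0.0193, 0.2155]
ee_rot: [0.73, 0.683, -0.0, -0.0]
contact_force: [1.0, -0.1, 0.3]
gripper_width: 0.0847
grip_force: 0.0
t 4.87 p [ 0.6229 -0.0193  0.2155] yawx 86.22 tilt [-0.001  0.    -1.   ] d [ 0.0471 -0.1864  0.0156] turn -0.162 q [-0.15  0.54  1.26 -0.    1.35 -0.09] F [ 1.  -0.1  0.3] w 0.0847 0.0
```

```bash
echo '[{"x":0.05,"y":-0.185,"z":0.015,"yaw":-0.16,"finger_gap":0.085},{"x":0.05,"y":-0.185,"z":0.015,"yaw":-0.16,"finger_gap":0.085},{"x":0.05,"y":-0.185,"z":0.015,"yaw":-0.16,"finger_gap":0.085},{"x":0.05,"y":-0.185,"z":0.015,"yaw":-0.16,"finger_gap":0.085},{"x":0.05,"y":-0.185,"z":0.015,"yaw":-0.16,"finger_gap":0.085}]' | python3 jog.py>/dev/null
 python3 - <<'E'
from h import *
go(.442,.0456,.14,95.5)
E
```

```text
t 5.28 p [0.4379 0.0438 0.1986] yawx 95.41 tilt [-0.002  0.    -1.   ] d [0.0013 0.0044 0.0586] turn -0.0015 q [-0.07  0.22  1.79  0.    1.13 -0.17] F [ 0.7  0.5 -0.1] w 0.0849 0.0
```

```bash
echo '[{"x":0.001,"y":0.003,"z":0.04,"finger_gap":0.085},{"x":0.001,"y":0.003,"z":0.058,"finger_gap":0.085},{"x":0.001,"y":0.003,"z":0.058,"finger_gap":0.085}]' | python3 jog.py>/dev/null
 python3 - <<'E'
from h import *
go(.442,.0456,.03,95.5)
m=arm.camera_model('wrist'); np.save('pics/wE3.npy',m['extrinsics'])
snap('wrist','w3'); snap('top','t2')
w=cv2.imread('pics/w3_raw.png')[20:320]; t=cv2.imread('pics/t2_raw.png')[145:235,245:345]
# side by side: wrist at 1.0 beside top crop at 3.3
t=cv2.resize(t,None,fx=3.3,fy=3.3,interpolation=cv2.INTER_CUBIC)[:300]
w=w[:,180:512]
o=np.hstack([w,np.pad(t,((0,300-t.shape[0]),(0,0),(0,0)))]); print(o.shape); cv2.imwrite('pics/c3.png',o)
E
```

```text
t 5.53 p [0.4423 0.0444 0.1384] yawx 95.41 tilt [-0.006  0.    -1.   ] d [0.0011 0.0005 0.1084] turn -0.0015 q [-0.07  0.31  1.87 -0.    0.97 -0.17] F [-1.   0.1 -0.1] w 0.0851 0.0
(300, 662, 3)
```

View pics/c3.png

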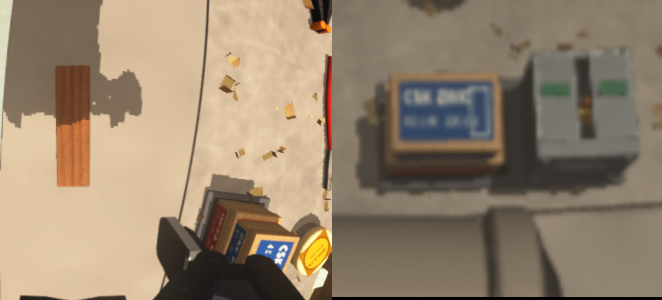

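Blue stands square on red (top view, right half: blue top (388,73)–(502,164)); the strip in the wrist view, left half, runs from (57,66) to (90,186).

```bash
python3 - <<'E'
from h import *
E=np.load('pics/wE3.npy')
quad([(57,66),(90,66),(90,186),(57.5,186)],E,.019,1,(180,20),'strip')
P=np.array([pix2w('top',((u-332+.5)/3.3-.5+245,(v+.5)/3.3-.5+145),.09)[:2] for u,v in [(388,73),(500,75),(502,164),(386,162)]]); print('blue',P.mean(0),P)
go(.442,.0456,.03,95.5)
E
```

```text
strip c [0.4401 0.0813] e [0.0286, 0.1084, 0.03, 0.1085] a [5.4, -84.1, -174.5, 95.2] [[0.4206, 0.1339], [0.4491, 0.1366], [0.4602, 0.0287], [0.4303, 0.0259]]
blue [ 0.61819413 -0.01681896] [[ 0.65419029  0.02060874]
 [ 0.64735749 -0.05937725]
 [ 0.582174   -0.05493634]
 [ 0.58905476  0.02642899]]
t 5.63 p [0.445  0.044  0.1413] yawx 95.39 tilt [-0.001 -0.    -1.   ] d [ 0.0019 -0.0027  0.1113] turn -0.0019 q [-0.07  0.31  1.86 -0.    0.98 -0.17] F [ 1.5 -0.7 -0. ] w 0.085 0.0
```

```bash
echo '[{"x":0.001,"z":0.04,"finger_gap":0.06},{"x":0.001,"z":0.08,"finger_gap":0.055},{"x":0.001,"z":0.11,"finger_gap":0.055},{"x":0.001,"z":0.13,"finger_gap":0.055},{"x":0.001,"z":0.134,"finger_gap":0.055}]' | python3 jog.py; echo '[{"finger_gap":0.055},{"finger_gap":0.055}]' | python3 jog.py>/dev/null;  python3 - <<'E'
from h import *
go(.443,.0455,.003,95.5)
E
```

```text
t: 6.05
eef_pos: [0.4443, 0.0448, 0.0052]
ee_rot: [0.673, 0.739, -0.001, -0.001]
contact_force: [-1.7, -0.3, -0.4]
gripper_width: 0.0551
grip_force: 0.0
t 6.22 p [0.4463 0.0448 0.0083] yawx 95.38 tilt [ 0.002 -0.    -1.   ] d [ 0.001  -0.0032  0.0053] turn -0.0021 q [-0.07  0.54  1.99 -0.    0.62 -0.16] F [ 0.6 -0.1 -0. ] w 0.0547 0.0
```

```bash
echo '[{"x":0.001,"y":-0.002,"z":0.005,"finger_gap":0.055},{"x":0.001,"y":-0.002,"z":0.005,"finger_gap":0.055},{"x":0.001,"y":-0.002,"z":0.005,"finger_gap":0.04},{"x":0.001,"y":-0.002,"z":0.005,"finger_gap":0.04},{"x":0.001,"y":-0.002,"z":0.005,"finger_gap":0.03}]' | python3 jog.py 40; echo '[{"finger_gap":0.015},{"finger_gap":0.015},{"finger_gap":0.015},{"finger_gap":0.015},{"finger_gap":0.015}]' | python3 jog.py;  python3 - <<'E'
from h import *
go(.443,.0455,.003,95.5)
E
```

```text
t: 6.63
eef_pos: [0.4429, 0.0458, 0.0024]
ee_rot: [0.673, 0.74, 0.0, 0.0]
contact_force: [-0.1, -0.3, 0.3]
gripper_width: 0.0306
grip_force: 0.0
t: 7.05
eef_pos: [0.443, 0.0458, 0.0027]
ee_rot: [0.673, 0.74, 0.0, 0.0]
contact_force: [-1.3, -1.3, 5.9]
gripper_width: 0.0293
grip_force: 39.7
t 7.05 p [0.443  0.0458 0.0027] yawx 95.39 tilt [ 0.001 -0.    -1.   ] d [-0.0003 -0.0001 -0.0003] turn -0.0018 q [-0.07  0.55  2.   -0.    0.6  -0.16] F [-1.3 -1.3  5.9] w 0.0293 39.7
```

```bash
echo '[{"z":-0.04,"finger_gap":0.015},{"z":-0.08,"finger_gap":0.015},{"z":-0.10,"finger_gap":0.015}]' | python3 jog.py; python3 - <<'E'
from h import *
go(.461,-.1087,.10,-3.5)
s=arm.read_state(); m=arm.camera_model('wrist'); E=np.array(m['extrinsics']); c=-E[:3,:3].T@E[:3,3]
print(Ro.from_quat(s['ee_rot']).as_matrix().T@(c-s['eef_pos']))
E
```

```text
t: 7.3
eef_pos: [0.4439, 0.0458, 0.1052]
ee_rot: [0.673, 0.74, 0.001, 0.001]
contact_force: [2.5, 1.4, 0.1]
gripper_width: 0.0294
grip_force: 40.1
t 7.3 p [0.4439 0.0458 0.1052] yawx 95.39 tilt [ 0.003 -0.    -1.   ] d [-0.1554  0.0025  0.0053] turn 1.726 q [-0.07  0.36  1.91 -0.    0.87 -0.16] F [2.5 1.4 0.1] w 0.0294 40.1
[ 0.06524567  0.00062214 -0.14238615]
```

```bash
for i in 1; do echo '[{"x":-0.155,"y":0.003,"yaw":1.726,"finger_gap":0.015},{"x":-0.155,"y":0.003,"yaw":1.726,"finger_gap":0.015},{"x":-0.155,"y":0.003,"yaw":1.726,"finger_gap":0.015},{"x":-0.155,"y":0.003,"yaw":1.726,"finger_gap":0.015},{"x":-0.155,"y":0.003,"yaw":1.726,"finger_gap":0.015}]' | python3 jog.py; done; python3 - <<'E'
from h import *
go(.461,-.1087,.10,-3.5)
E
```

```text
t: 7.72
eef_pos: [0.4614, -0.1134, 0.1025]
ee_rot: [0.87, 0.492, 0.001, 0.002]
contact_force: [0.1, 0.2, -0.8]
gripper_width: 0.0288
grip_force: 40.1
t 7.72 p [ 0.4614 -0.1134  0.1025] yawx 58.98 tilt [ 0.003 -0.003 -1.   ] d [ 0.0038 -0.0028  0.0024] turn 1.0905 q [-0.4   0.4   1.84 -0.    0.9   0.14] F [ 0.1  0.2 -0.8] w 0.0288 40.1
```

```bash
echo '[{"yaw":1.09,"finger_gap":0.015},{"yaw":1.09,"finger_gap":0.015},{"yaw":1.09,"finger_gap":0.015},{"yaw":1.09,"finger_gap":0.015},{"yaw":1.09,"finger_gap":0.015}]' | python3 jog.py >/dev/null;  python3 - <<'E'
from h import *
go(.461,-.1087,.0535,-3.5)
E
```

```text
t 8.13 p [ 0.46   -0.1082  0.102 ] yawx 23.41 tilt [-0. -0. -1.] d [0.0007 0.0008 0.0485] turn 0.4696 q [-0.39  0.4   1.84 -0.    0.9   0.77] F [ 0.3 -0.2  0.1] w 0.0289 40.1
```

```bash
echo '[{"x":0.001,"y":0.001,"z":0.01,"yaw":0.47,"finger_gap":0.015},{"x":0.001,"y":0.001,"z":0.02,"yaw":0.47,"finger_gap":0.015},{"x":0.001,"y":0.001,"z":0.03,"yaw":0.47,"finger_gap":0.015},{"x":0.001,"y":0.001,"z":0.047,"yaw":0.47,"finger_gap":0.015},{"x":0.001,"y":0.001,"z":0.047,"yaw":0.47,"finger_gap":0.015}]' | python3 jog.py >/dev/null; echo '[{"finger_gap":0.015},{"finger_gap":0.015}]' | python3 jog.py; python3 - <<'E'
from h import *
go(.461,-.1087,.0535,-3.5)
m=arm.camera_model('wrist'); np.save('pics/wE4.npy',m['extrinsics'])
snap('wrist','w4',(150,0,390,250),2.4)
go(.461,-.1087,.0535,-3.5)
E
```

```text
t: 8.72
eef_pos: [0.4618, -0.1088, 0.0556]
ee_rot: [1.0, -0.026, 0.0, 0.0]
contact_force: [-0.9, -0.2, -0.5]
gripper_width: 0.0287
grip_force: 40.0
t 8.72 p [ 0.4618 -0.1088  0.0556] yawx -3.0 tilt [ 0. -0. -1.] d [-0.0008 -0.0001  0.0021] turn 0.0087 q [-0.39  0.48  1.88 -0.    0.78  1.23] F [-0.9 -0.2 -0.5] w 0.0287 40.0
t 8.77 p [ 0.462  -0.1089  0.0558] yawx -3.03 tilt [ 0.001 -0.001 -1.   ] d [-0.001  -0.0002  0.0023] turn 0.0083 q [-0.39  0.48  1.88 -0.    0.78  1.23] F [ 0.3  0.5 -1. ] w 0.0293 40.0
```

View pics/w4.png

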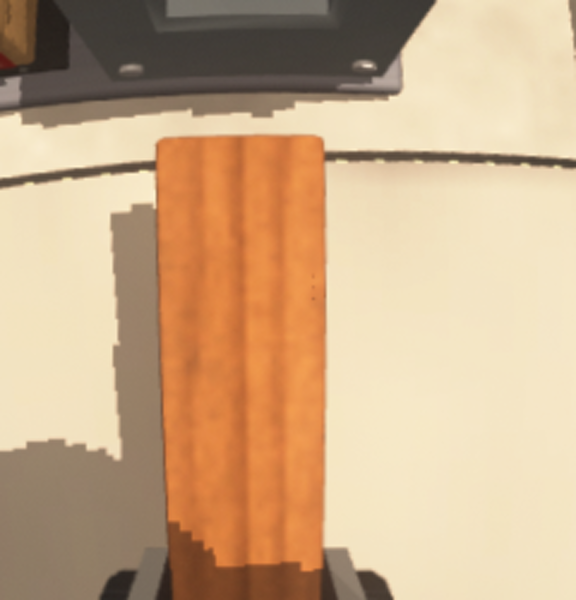

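Wrist view: strip end corners (157,140),(323,138); window sill corners (165,16),(328,13), its bevel (150,30),(340,27); screws (131,70),(365,67); foot plate front-right corner (402,92). Compute them in the world.

```bash
python3 - <<'E'
from h import *
E=np.load('pics/wE4.npy'); o=(150,0); s=2.4
quad([(157,141),(324,138)],E,.072,s,o,'strip end')
quad([(164,300),(325,300)],E,.072,s,o,'strip 300')
quad([(168,480),(324,480)],E,.072,s,o,'strip 480')
quad([(165,16),(328,13)],E,.0485,s,o,'sill')
quad([(150,30),(340,27)],E,.0465,s,o,'bevel')
quad([(10,105),(402,92)],E,.008,s,o,'foot front edge')
# screws: intersect with plane tester x=0 through sill, yaw -3.3
for x0 in(.580,.583):
  for uv in[(131,70),(365,67),(150,30),(340,27),(62,0),(434,0)]:
    c,w=fray(((uv[0]+.5)/s-.5+o[0],(uv[1]+.5)/s-.5),E)
    n=np.array([np.cos(-.0576),np.sin(-.0576),0]); p0=np.array([x0,-.116,0]); k=n@(p0-c)/(n@w); print(x0,uv,(c+k*w).round(4))
print(E)
E
```

```text
strip end c [ 0.5534 -0.1134] e [0.0292, 0.0292] a [-92.1, 87.9] [[0.5539, -0.0988], [0.5529, -0.128]]
strip 300 c [ 0.5246 -0.1126] e [0.0283, 0.0283] a [-93.0, 87.0] [[0.5254, -0.0984], [0.5238, -0.1267]]
strip 480 c [ 0.4917 -0.1111] e [0.0288, 0.0288] a [-93.0, 87.0] [[0.4925, -0.0967], [0.491, -0.1255]]
sill c [ 0.5866 -0.1162] e [0.0344, 0.0344] a [-91.8, 88.2] [[0.5871, -0.0991], [0.586, -0.1334]]
bevel c [ 0.5841 -0.1158] e [0.0406, 0.0406] a [-92.0, 88.0] [[0.5848, -0.0955], [0.5834, -0.1361]]
foot front edge c [ 0.5804 -0.1045] e [0.1061, 0.1061] a [-92.1, 87.9] [[0.5824, -0.0515], [0.5784, -0.1575]]
0.58 (131, 70) [ 0.5816 -0.0884  0.028 ]
0.58 (365, 67) [ 0.5784 -0.1435  0.0316]
0.58 (150, 30) [ 0.5811 -0.0967  0.0565]
0.58 (340, 27) [ 0.579  -0.1342  0.0587]
0.58 (62, 0) [ 0.5819 -0.0835  0.0763]
0.58 (434, 0) [ 0.5781 -0.1485  0.0773]
0.583 (131, 70) [ 0.5847 -0.087   0.0182]
0.583 (365, 67) [ 0.5813 -0.1453  0.022 ]
0.583 (150, 30) [ 0.5842 -0.0957  0.0483]
0.583 (340, 27) [ 0.5819 -0.1354  0.0507]
0.583 (62, 0) [ 0.585  -0.0818  0.0693]
0.583 (434, 0) [ 0.581  -0.1505  0.0703]
[[-0.05275147 -0.99860714  0.0010285  -0.0851115 ]
 [ 0.96419813 -0.05120179 -0.26019289 -0.46364504]
 [ 0.25988314 -0.01273388  0.96555611 -0.32990813]
 [ 0.          0.          0.          1.        ]]
```

```bash
echo '[{"y":0.0015,"z":0.0023,"finger_gap":0.015},{"x":0.01,"y":0.0014,"z":0.0023,"finger_gap":0.015},{"x":0.02,"y":0.0012,"z":0.0023,"finger_gap":0.015},{"x":0.02,"y":0.0012,"z":0.0023,"finger_gap":0.015},{"x":0.02,"y":0.0012,"z":0.0023,"finger_gap":0.015}]' | python3 jog.py; python3 - <<'E'
from h import *
for i in range(3): go(.461,-.1087,.0532,-3.0); arm.read_camera('top')
m=arm.camera_model('wrist'); np.save('pics/wE5.npy',m['extrinsics'])
snap('wrist','w5',(170,0,330,100),5)
snap('scene','s5')
w=cv2.imread('pics/w5.png'); s=cv2.resize(cv2.imread('pics/s5_raw.png')[110:180,255:345],None,fx=4.2,fy=4.2,interpolation=cv2.INTER_CUBIC)
w=cv2.resize(cv2.imread('pics/w5_raw.png')[0:100,190:320],None,fx=3,fy=3,interpolation=cv2.INTER_CUBIC)
h=300; s=s[:h]; s=np.pad(s,((0,h-s.shape[0]),(0,0),(0,0))); o=np.hstack([w,s]); print(o.shape); cv2.imwrite('pics/c5.png',o)
E
```

```text
t: 9.18
eef_pos: [0.4816, -0.1111, 0.053]
ee_rot: [1.0, -0.027, 0.0, 0.0]
contact_force: [-1.6, 0.9, -1.6]
gripper_width: 0.0291
grip_force: 40.0
t 9.18 p [ 0.4816 -0.1111  0.053 ] yawx -3.1 tilt [ 0.001 -0.    -1.   ] d [-0.0207 -0.0013 -0.0002] turn -0.0018 q [-0.38  0.51  1.83 -0.    0.8   1.24] F [-1.6  0.9 -1.6] w 0.0291 40.0
t 9.23 p [ 0.481  -0.111   0.0528] yawx -3.12 tilt [-0. -0. -1.] d [-0.0201 -0.0012 -0.0004] turn -0.0021 q [-0.38  0.51  1.83 -0.    0.8   1.24] F [ 0.1 -0.1 -0.2] w 0.029 40.0
t 9.28 p [ 0.4808 -0.1109  0.0528] yawx -3.13 tilt [-0.001  0.    -1.   ] d [-0.0199 -0.0011 -0.0004] turn -0.0023 q [-0.38  0.51  1.83 -0.    0.8   1.24] F [ 0.  -0.2 -1.2] w 0.0291 40.0
(300, 768, 3)
```

View pics/c5.png

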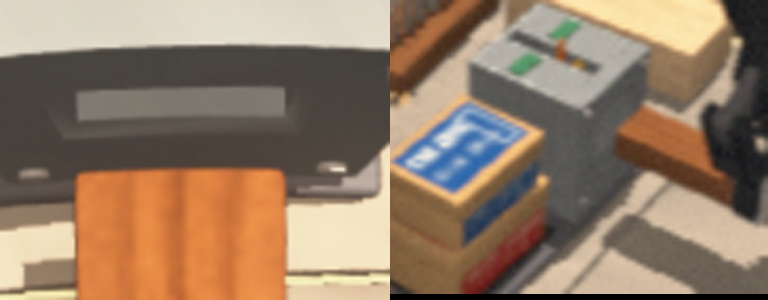

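```bash
python3 - <<'E'
from h import *
E=np.load('pics/wE5.npy'); o=(190,0); s=3
quad([(76,173),(285,170)],E,.0695,s,o,'strip end')
quad([(77,122),(285,117)],E,.0485,s,o,'sill')
quad([(63,138),(294,133)],E,.0465,s,o,'bevel')
E
```

```text
strip end c [ 0.5728 -0.1157] e [0.0291, 0.0291] a [-92.4, 87.6] [[0.5734, -0.1012], [0.5722, -0.1302]]
sill c [ 0.586  -0.1164] e [0.0339, 0.0339] a [-91.8, 88.2] [[0.5866, -0.0994], [0.5855, -0.1333]]
bevel c [ 0.5838 -0.1158] e [0.0382, 0.0382] a [-92.0, 88.0] [[0.5845, -0.0967], [0.5831, -0.1349]]
```

```bash
echo '[{"x":0.006,"finger_gap":0.015},{"x":0.012,"y":-0.0002,"finger_gap":0.015},{"x":0.017,"y":-0.0003,"finger_gap":0.015},{"x":0.021,"y":-0.0004,"finger_gap":0.015},{"x":0.025,"y":-0.0004,"finger_gap":0.015}]' | python3 jog.py; python3 - <<'E'
from h import *
go(.5385,-.1128,.0532,-3.0)
E
```

```text
t: 9.85
eef_pos: [0.507, -0.112, 0.0526]
ee_rot: [1.0, -0.027, 0.0, 0.0]
contact_force: [-0.4, -0.3, -0.2]
gripper_width: 0.0291
grip_force: 40.0
t 9.85 p [ 0.507  -0.112   0.0526] yawx -3.15 tilt [ 0. -0. -1.] d [ 0.0315 -0.0009 -0.0006] turn -0.0026 q [-0.37  0.55  1.76 -0.    0.84  1.26] F [-0.4 -0.3 -0.2] w 0.0291 40.0
```

```bash
echo '[{"x":0.006,"finger_gap":0.015},{"x":0.012,"y":-0.0002,"z":-0.0004,"finger_gap":0.015},{"x":0.017,"y":-0.0003,"z":-0.0004,"finger_gap":0.015},{"x":0.018,"y":-0.0003,"z":-0.0004,"finger_gap":0.015},{"x":0.018,"y":-0.0003,"z":-0.0004,"finger_gap":0.015}]' | python3 jog.py; echo '[{"x":0.005,"finger_gap":0.015},{"x":0.008,"finger_gap":0.015},{"x":0.011,"finger_gap":0.015},{"x":0.013,"finger_gap":0.015},{"x":0.013,"y":-0.0002,"finger_gap":0.015}]' | python3 jog.py; python3 - <<'E'
from h import *
go(.5385,-.1128,.0532,-3.0)
for i in range(3): arm.read_camera('top'); print(arm.read_state()['contact_force'])
m=arm.camera_model('wrist'); np.save('pics/wE6.npy',m['extrinsics'])
snap('wrist','w6'); snap('scene','s6')
w=cv2.resize(cv2.imread('pics/w6_raw.png')[0:100,190:320],None,fx=3,fy=3,interpolation=cv2.INTER_CUBIC)
s=cv2.resize(cv2.imread('pics/s6_raw.png')[105:180,255:345],None,fx=4,fy=4,interpolation=cv2.INTER_CUBIC)
cv2.imwrite('pics/c6.png',np.hstack([w,s]))
E
```

```text
t: 10.27
eef_pos: [0.5247, -0.1127, 0.053]
ee_rot: [1.0, -0.028, 0.0, 0.0]
contact_force: [-0.4, 0.6, 0.1]
gripper_width: 0.0291
grip_force: 40.0
t: 10.68
eef_pos: [0.5371, -0.1131, 0.0528]
ee_rot: [1.0, -0.027, -0.001, -0.0]
contact_force: [-3.0, -0.3, 0.2]
gripper_width: 0.0291
grip_force: 40.1
t 10.68 p [ 0.5371 -0.1131  0.0528] yawx -3.15 tilt [-0.001  0.    -1.   ] d [ 0.0014 -0.0003 -0.0004] turn -0.0026 q [-0.35  0.59  1.67 -0.    0.88  1.28] F [-3.  -0.3  0.2] w 0.0291 40.1
[-2.45964225  0.98857842 -1.49286095]
[-3.02702218  0.6462808  -0.53755741]
[-3.47129553  0.39589816 -0.41399644]
```

View pics/c6.png

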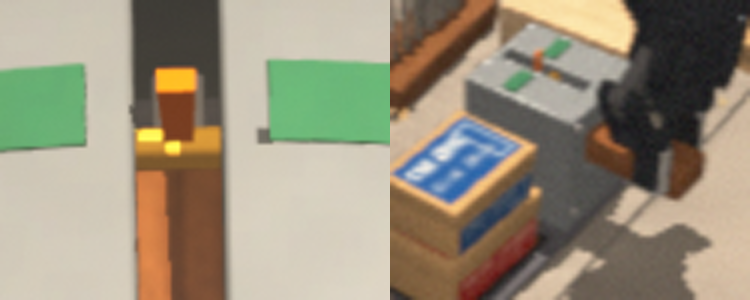

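```bash
python3 - <<'E'
from h import *
E=np.load('pics/wE6.npy'); o=(190,0); s=3
quad([(158,92),(195,91)],E,.101,s,o,'ptr front')
quad([(155,68),(197,68)],E,.101,s,o,'ptr back')
quad([(86,146),(268,140)],E,.092,s,o,'green front')
quad([(84,64),(267,60)],E,.092,s,o,'green back')
go(.5385,-.1128,.0532,-3.0)
E
```

```text
ptr front c [ 0.6314 -0.1179] e [0.0039, 0.0039] a [-91.8, 88.2] [[0.6314, -0.1159], [0.6313, -0.1198]]
ptr back c [ 0.6341 -0.118 ] e [0.0044, 0.0044] a [-93.5, 86.5] [[0.6342, -0.1158], [0.634, -0.1202]]
green front c [ 0.6278 -0.1176] e [0.0208, 0.0208] a [-91.4, 88.6] [[0.6281, -0.1072], [0.6276, -0.128]]
green back c [ 0.638 -0.118] e [0.0211, 0.0211] a [-92.1, 87.9] [[0.6384, -0.1074], [0.6376, -0.1286]]
t 10.93 p [ 0.537  -0.1131  0.053 ] yawx -3.16 tilt [-0.001  0.    -1.   ] d [ 0.0015 -0.0004 -0.0002] turn -0.0028 q [-0.35  0.59  1.67 -0.    0.88  1.28] F [-3.7  1.6 -2. ] w 0.0288 40.1
```

The pointer is in the middle of the green band, at about 11 mm travel, and the push of about 3.3 N agrees. Handing in.

```bash
python3 -c "
from cell import arm
print(arm.hand_in())"
```

```text
the job is handed in; nothing more can be done
None
```

I handed the job in at about 11 s: the blue carton stands released and square on the red one, and the gripper holds the strip level in the window, pressing the plate in about 11 mm with the pointer mid-green by my camera measurement; `hand_in()` returned no verdict.

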